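Register a relief plaque against the straightedge on the scribed line

TASK

On the wooden marking board, first slide the terracotta plaque squarely against the steel straightedge (its guide strip) and press it lightly there; then push it along the straightedge, still flush, until its leading edge lies on the scribed black line, not past it, and leave it there. The fired clay chips easily: push gently, with steady light force, never lift the plaque, and leave the other things where they are.

Things in the scene. Friction and masses are not known exactly. Their poses are not given: they have to be found in the camera images.
- board: Fixed pale wooden marking board, 300 (x) x 440 (y) x 18 mm thick, lying on the table. Origin at the centre of its underside; its top is 18 mm above it. z up.
- straightedge: Blue end brackets, fixed on the board, 410 mm apart, clamping a straight steel guide strip (guide_strip_c0: 430 long, 30 wide, 14 mm tall, its point at its middle). Origin: midway, at the board's top. y runs along the strip (to the robot's left), x away from the robot. The strip's guide face (robot side) is set by hand 2 to 18 mm to -x of the origin, NOT measured: feel or look for it. Rigid; bears 15 N.
- line: Scribed black line, 1.4 mm wide, 190 mm long, on the board's top; it is no stop and cannot be felt. Square to the straightedge; origin at the far end of its centre line, under the guide strip, at the board's top; it runs from there along its -x. Its +y (parallel to the straightedge's y) is the way the plaque must be pushed.
- plaque: Loose terracotta block 100 (x) x 130 (y) x 32 mm, white top, low rosette 9 mm higher. 0.6 to 0.9 kg; slides under roughly 2 to 10 N. Origin: centre of its underside. +x side goes against the strip's guide face, +y end is the leading edge. Starts 5 to 60 mm off the strip, turned up to 0.2 rad, 40 to 150 mm short of the line. It bears at most 22 N from the fingers.
- plaque_lead (a point): Point at the middle of the plaque's leading (+y) end, at its bottom edge.
- paint_pot: Loose black paint jar, 52 mm diameter, 48 mm tall, standing on the board's near left part, on the robot's side and beyond the line. Origin at the centre of its underside. Leave alone.
- bust_a: Loose painted bust, 86 mm tall on a 44 mm grey foot, standing on the table to the left of the board. Origin at the centre of its underside. Leave alone.
- bust_b: Loose painted bust, 86 mm tall on a 44 mm grey foot, standing on the table to the left of the board. Origin at the centre of its underside. Leave alone.
- bust_c: Loose painted bust, 86 mm tall on a 44 mm grey foot, standing on the table to the left of the board. Origin at the centre of its underside. Leave alone.
- squeeze_bottle: Loose white bottle with a yellow cap, 60 mm diameter, 150 mm tall, on the table to the right of the board. Origin at the centre of its underside. Leave alone.
- tape_roll: Loose roll of yellow tape lying flat, 84 mm diameter, 30 mm tall, on the table to the right of the board. Origin at the centre of its underside. Leave alone.
Not all that is in view belongs to the job. Several things have the shape of the plaque; the one meant has the colours described above.

How it is judged:
On the way, in this order (a step that is already met when the one before it is completed fails the run):
1. The plaque is pressed (over 1 N) against the straightedge, square to it within 0.03 rad (contact force between plaque and straightedge above 1 N and angle between the y axis of plaque and the y axis of straightedge, either way round below 0.03 rad), for 0.2 s.
2. The plaque's leading edge lies on the line (y of plaque_lead in the frame of line between -0.0025 and 0.0025 m), for 0.2 s.
At the end, for the whole second after the job is handed in: The plaque rests flat and still on the board, its leading edge within 2.5 mm of the line's centre, its side no more than 3 mm from the guide strip's face and square to it within 0.025 rad (all of step 2 and x of guide_strip_c0 in the frame of plaque between 0.062 and 0.068 m and angle between the y axis of plaque and the y axis of straightedge, either way round below 0.025 rad and linear speed of plaque below 0.005 m/s and angle between plaque's own z axis and vertical below 0.03 rad); the robot touches nothing.
It fails at once if The fingers push the plaque with more than 22 N (contact force between the fingers and plaque above 22 N).
It fails at once if The plaque is pressed against the straightedge with more than 15 N (contact force between plaque and straightedge above 15 N).
It fails at once if The plaque runs more than 6 mm past the line (y of plaque_lead in the frame of line above 0.006 m).
It fails at once if The plaque is lifted more than 6 mm off the board, or tipped (z of plaque in the frame of straightedge above 0.006 m or angle between plaque's own z axis and vertical above 0.12 rad).
It fails at once if Another listed loose thing (jar, bust, bottle, tape) is moved more than 15 mm or tipped (distance of any of paint_pot, bust_a, bust_b, bust_c, squeeze_bottle, tape_roll from where it was at the start of the episode above 0.015 m or angle between any of paint_pot, bust_a, bust_b, bust_c, squeeze_bottle, tape_roll's own z axis and vertical above 0.3 rad).
It also fails if it takes over 72 s, if anything falls off the work surface, if the arm or the gripper's body presses on something with over 40 N, if the wrist force passes 120 N, or if a joint passes its speed limit or range.

ROBOT

A 6-joint arm with a two-finger parallel gripper is mounted at the origin on the work surface. World frame = base frame: x ahead of the robot, y to its left, z up, the work surface at z = 0. Lengths are in m, angles in rad, forces in N, time in s.
With the tool pointing down it reaches from about 0.4 to 0.825 m from the base axis. Payload 7 kg.
Tool frame: the origin (TCP) lies at the very end of the fingers, on their centre line; the grasp point (between the pads) lies 19 mm behind it; z points along the fingers, y is the line along which they close (so a half turn about z gives the same grasp; the last joint's range is limited). The gripper opens to 88 mm and grips with 3 to 60 N. Pads are 19 mm wide; open, the fingers measure 130 mm over their backs; the gripper's body (78 mm by 193 mm) begins 47 mm behind the grasp point.
Start: joints at [-1.044, 0.359, 0.012, 0, -1.224, -0.288], TCP at [0.16, -0.656, 0.227] pointing down, gripper open.
Joint ranges: [-3.07, 3.07], [-1.43, 2.12], [-1.02, 1.25], [-3.03, 1.67], [-3.05, -0], [-3.03, 3.03]. Speed limits (rad/s): [2.39, 2.39, 3.01, 3.14, 3.14, 3.14].

INTERFACE

Orientations are given as [roll, pitch, yaw] about the fixed x, y, z axes, in that order (R = Rz(yaw) Ry(pitch) Rx(roll)).
In Python, from station import arm, vision gives the robot as it stands. The module is installed in compiled form; this text tells all that it offers.
- The arm moves only by the tool jog_arm, never from a script. Its argument "steps" is a list that holds one entry, the list of rows, each a list of 7 numbers: the closure in counts, from 0 (fully open) to 255 (shut), then the shift along the tool's x, y, z scaled (see below), then the turn, a rotation vector about the tool's x, y, z scaled (see below). In form: [[[grip, dx, dy, dz, rx, ry, rz], ...]]. A call has 1 to 8 rows; each row is the pose to reach, as a shift and turn from the pose commanded when the call began, along the tool's axes at that moment; what a row does not reach only later rows make up. The controller multiplies each number of a shift by 250 mm and each number of a turn by 45 degrees. A row lasts 1/10 s, in which the tool goes at most 50 mm and 8.59 degrees, less where a joint would pass 70% of its speed; a pose out of reach is approached as far as the arm can. A call with a number of a shift or a turn outside -1 to 1 is refused whole. A call with a gripper value outside its range is refused whole. The fingers move at their own pace and stop on an object; "newtons" is the grip in N (left out, the last holds). Time passes only in rows, so rows that repeat a pose let the fingers close. It gives the time, the measured TCP pose, the force, the opening and the grip force at its end, in the units of the state.
- arm.get_state(): the state, without advancing time (a new reading comes with each control period).
- vision.grab_frame(name): name is "scene" or "top" or "wrist"; returns a dict with "color" (384x512x3 uint8, red, green, blue), "vfov" (degrees; the focal length in pixels is half the picture's height over the tangent of half this angle, whatever the lens; pixels are square), "cx", "cy" (the principal point, pixels), "extrinsics" (4x4, takes a point from world to camera coordinates). Camera axes: x right, y down, z forward; pixel columns grow to the right and rows downward; lengths in m; the calibration is good to about 2 mm. A picture is of the moment at which its call begins. There is no depth.
- arm.job_done(): hands the job in; it is judged then, once.
The state is a dict: "t": time; "q": joint angles; "qd": joint speeds; "joint_efforts": joint torques, N m; "eef_pos": TCP position; "ee_rot": TCP orientation; "force": force on the tool from outside, world axes, zero at the start; "moment": the same for the moment, N m; "width": finger opening in m; "gripper_force": force on a finger pad.
Only numpy, scipy, OpenCV 4.12 (cv2) and the standard library are available. Lean on these libraries where they do the work, as an engineer would, in place of code of your own. Each camera call takes 0.05 s, during which the arm holds its last target. There are 200 camera calls.

## Working session

There is one attempt and no reset: what is moved stays moved. The work goes in short steps, Python scripts to look and compute and a tool call to move; the robot and the scene stay as the last step left them, time stands still between calls to the robot, and variables do not carry over. Pictures are saved under pics/ and viewed, at most 10 in all, crops included, and the job is handed in when it is done.

Besides the shell and the picture viewer there is one more tool, called after ">>>" by a JSON object that holds its "fn" and its "kwargs". jog_arm: Moves the arm, as the interface text tells. Its arguments: {"type":"object","properties":{"steps":{"type":"array","items":{"type":"array","items":{"type":"array","items":{"type":"number"}}}},"newtons":{"type":"number"}},"required":["steps"]}

```bash
mkdir -p pics
python3 - <<'E'
from station import arm, vision
import cv2,numpy as np
s=arm.get_state(); print({k:np.round(s[k],3) for k in s})
for n in("scene","top"):
    f=vision.grab_frame(n); cv2.imwrite(f"pics/{n}0.png",f["color"][:,:,::-1]); print(n,f["vfov"],f["cx"],f["cy"],np.round(f["extrinsics"],3).tolist())
E
```

```text
{'t': np.float64(0.0), 'q': array([-1.044,  0.359,  0.011, -0.   , -1.224, -0.288]), 'qd': array([-0.   ,  0.001, -0.001, -0.001, -0.001,  0.   ]), 'joint_efforts': array([-0.0000e+00, -5.8271e+01,  2.9305e+01,  6.9970e+00,  7.0000e-03,
       -0.0000e+00]), 'eef_pos': array([ 0.16 , -0.655,  0.226]), 'ee_rot': array([ 3.14 , -0.   , -2.903]), 'force': array([ 0.125, -0.497, -0.857]), 'moment': array([ 0.018, -0.017, -0.049]), 'gripper_force': np.float64(0.0), 'width': np.float64(0.088)}
scene 45.63808881843424 253.70173828105266 190.78957536320974 [[-0.361, 0.932, -0.011, 0.163], [0.683, 0.256, -0.684, -0.264], [-0.635, -0.255, -0.729, 1.885], [0.0, 0.0, 0.0, 1.0]]
top 48.37603283859594 253.27682020569904 201.60733371108884 [[0.011, -1.0, 0.008, -0.001], [-0.998, -0.011, -0.064, 0.424], [0.064, -0.007, -0.998, 1.512], [0.0, 0.0, 0.0, 1.0]]
```

View pics/top0.png

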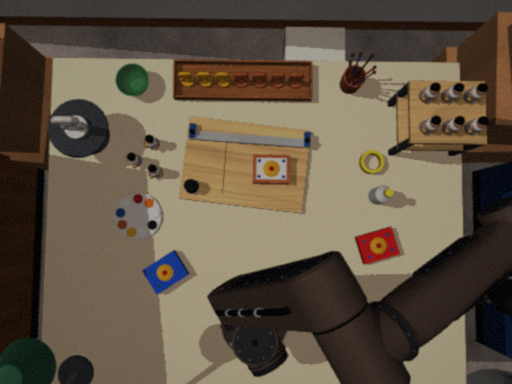

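View pics/scene0.png

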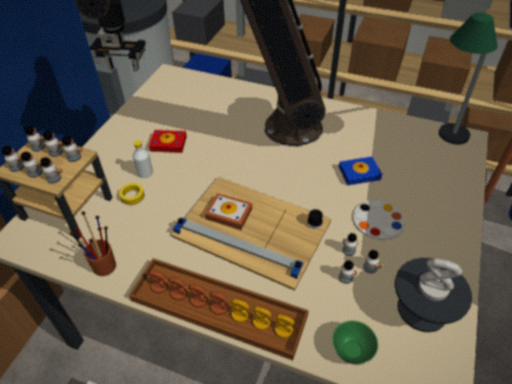

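The top view shows three plaque-shaped things: white-topped at (271,169) on the board, red at (377,245) and blue at (165,272). The white-topped one fits the description. The line runs at about col 224, and the brackets sit at (193,130) and (307,139). The jar is at (191,186).

```bash
cat > h.py <<'E'
import numpy as np,cv2
from station import arm,vision
def K(f):
    h=f["color"].shape[0]; F=h/2/np.tan(np.radians(f["vfov"])/2)
    return np.array([[F,0,f["cx"]],[0,F,f["cy"]],[0,0,1]])
def ray(f,px,z):
    E=np.array(f["extrinsics"]); R,t=E[:3,:3],E[:3,3]; c=-R.T@t
    px=np.atleast_2d(px).astype(float)
    d=(np.linalg.inv(K(f))@np.c_[px,np.ones(len(px))].T).T@R
    return c+d*((z-c[2])/d[:,2])[:,None]
def proj(f,P):
    E=np.array(f["extrinsics"]); p=np.atleast_2d(P)@E[:3,:3].T+E[:3,3]; p=p@K(f).T
    return p[:,:2]/p[:,2:]
E
python3 - <<'E'
from h import *
f=vision.grab_frame("top"); im=f["color"][:,:,::-1].copy()
cv2.imwrite("pics/top_crop.png",cv2.resize(im[105:225,165:325],None,fx=5,fy=5,interpolation=cv2.INTER_CUBIC))
hsv=cv2.cvtColor(im,cv2.COLOR_BGR2HSV)
b=cv2.inRange(hsv,(100,120,40),(125,255,255)); b[:100]=0;b[165:]=0;b[:,:160]=0;b[:,340:]=0
n,l,st,c=cv2.connectedComponentsWithStats(b)
for i in range(1,n):
    if st[i,4]>8: print("bracket",c[i],st[i],ray(f,c[i],.04)[0].round(4))
print("plaque",ray(f,[[253,155],[290,155],[290,184],[253,184],[271.5,169.5]],.05).round(3))
print("line",ray(f,[[225,142],[223,192]],.018).round(3)); print("pot",ray(f,[191,186],.066).round(3))
E
```

```text
bracket [192.31034483 126.34482759] [190 124   6   6  29] [0.6866 0.2227 0.04  ]
bracket [192.         134.76470588] [190 133   5   4  17] [0.6564 0.2232 0.04  ]
bracket [306.88888889 135.        ] [305 132   5   7  27] [ 0.6606 -0.1837  0.04  ]
bracket [306.52631579 143.47368421] [304 141   6   5  19] [ 0.6302 -0.1825  0.04  ]
plaque [[ 0.585  0.007  0.05 ]
 [ 0.587 -0.123  0.05 ]
 [ 0.484 -0.124  0.05 ]
 [ 0.483  0.006  0.05 ]
 [ 0.535 -0.059  0.05 ]]
line [[0.636 0.107 0.018]
 [0.456 0.112 0.018]]
pot [[0.472 0.22  0.066]]
```

View pics/top_crop.png

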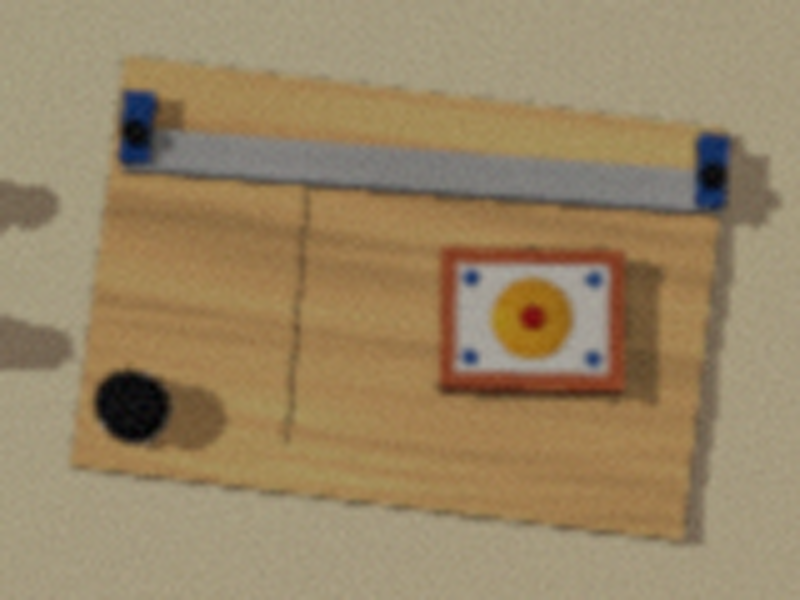

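The close crop confirms the choice: clay rim, white top and rosette, centred at crop (532,318). It is roughly square already. The strip is yawed about -0.066 rad and the line is at y≈0.11. Next I'll move above the near side.

>>> {"fn": "jog_arm", "kwargs": {"steps": [[[0,-0.79,1.0,-0.2,0,0,0.387],[0,-0.79,1.0,-0.2,0,0,0.387],[0,-0.79,1.0,-0.2,0,0,0.387],[0,-0.79,1.0,-0.2,0,0,0.387],[0,-0.79,1.0,-0.2,0,0,0.387],[0,-0.79,1.0,-0.2,0,0,0.387],[0,-0.79,1.0,-0.2,0,0,0.387],[0,-0.79,1.0,-0.2,0,0,0.387]]]}}

```text
t: 0.95
eef_pos: [0.2935, -0.3641, 0.2777]
ee_rot: [-3.141, 0.002, 3.08]
force: [0.4, -0.5, 0.7]
width: 0.0877
gripper_force: 0.0
```

>>> {"fn": "jog_arm", "kwargs": {"steps": [[[0,-0.46,1.0,-0.1,0,0,0],[0,-0.46,1.0,-0.1,0,0,0],[0,-0.46,1.0,-0.1,0,0,0],[0,-0.46,1.0,-0.1,0,0,0],[0,-0.46,1.0,-0.1,0,0,0],[0,-0.46,1.0,-0.1,0,0,0],[0,-0.46,1.0,-0.1,0,0,0],[0,-0.46,1.0,-0.1,0,0,0]]]}}

```text
t: 1.75
eef_pos: [0.4235, -0.1241, 0.3012]
ee_rot: [-3.141, -0.001, 3.078]
force: [-0.6, -1.2, -0.0]
width: 0.0875
gripper_force: 0.0
```

Run:
```python
from h import *
f=vision.grab_frame("wrist"); cv2.imwrite("pics/w1.png",f["color"][:,:,::-1])
E_=np.array(f["extrinsics"]); print(f["vfov"],(-E_[:3,:3].T@E_[:3,3]).round(3),E_[2,:3].round(3)); print(arm.get_state()["eef_pos"])
```

```text
61.54338483543014 [ 0.353 -0.118  0.46 ] [ 0.259 -0.016 -0.966]
[ 0.42317514 -0.12459674  0.30114341]
```

View pics/w1.png

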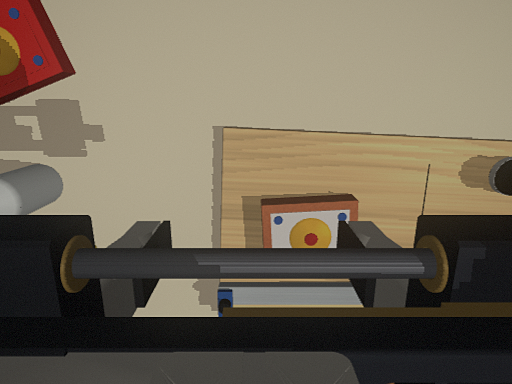

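The wrist view shows the plaque's near side at rows about 195–208, cols 262–357. The line is at cols 423–429 (rows 165–215), and the gripper hides the strip. I'll measure the near edge now.

Run:
```python
from h import *
f=vision.grab_frame("wrist")
def pr(n,px,z): 
    p=ray(f,px,z); d=p[1]-p[0]; print(n,p.round(4)[:,:2].tolist(),"dirang",round(float(np.degrees(np.arctan2(-d[0],d[1]))),2))
im=f["color"].astype(int)
for c in (270,290,310,330,350): print(c,[tuple(im[r,c]) for r in range(190,214,2)])
pr("board near",[[225,127],[511,140]],.018)
pr("line",[[429,165],[423,214]],.018)
pr("side bottom",[[262,198],[356,195]],.018)
pr("side top",[[264,208],[357,204]],.05)
```

```text
270 [(np.int64(163), np.int64(135), np.int64(96)), (np.int64(170), np.int64(140), np.int64(99)), (np.int64(162), np.int64(136), np.int64(94)), (np.int64(125), np.int64(105), np.int64(74)), (np.int64(93), np.int64(69), np.int64(48)), (np.int64(70), np.int64(49), np.int64(35)), (np.int64(73), np.int64(48), np.int64(32)), (np.int64(75), np.int64(50), np.int64(35)), (np.int64(153), np.int64(93), np.int64(61)), (np.int64(144), np.int64(87), np.int64(60)), (np.int64(146), np.int64(89), np.int64(61)), (np.int64(148), np.int64(88), np.int64(59))]
290 [(np.int64(163), np.int64(135), np.int64(96)), (np.int64(172), np.int64(143), np.int64(101)), (np.int64(117), np.int64(97), np.int64(67)), (np.int64(120), np.int64(99), np.int64(68)), (np.int64(68), np.int64(43), np.int64(31)), (np.int64(72), np.int64(50), np.int64(35)), (np.int64(69), np.int64(49), np.int64(34)), (np.int64(137), np.int64(83), np.int64(57)), (np.int64(146), np.int64(89), np.int64(59)), (np.int64(145), np.int64(86), np.int64(58)), (np.int64(144), np.int64(87), np.int64(58)), (np.int64(127), np.int64(92), np.int64(76))]
310 [(np.i
[... 1169 characters left out ...]
nt64(100)), (np.int64(77), np.int64(53), np.int64(36)), (np.int64(74), np.int64(53), np.int64(38)), (np.int64(74), np.int64(54), np.int64(36)), (np.int64(76), np.int64(51), np.int64(33)), (np.int64(145), np.int64(89), np.int64(59)), (np.int64(144), np.int64(88), np.int64(58)), (np.int64(144), np.int64(88), np.int64(58)), (np.int64(139), np.int64(84), np.int64(58)), (np.int64(153), np.int64(125), np.int64(112)), (np.int64(147), np.int64(107), np.int64(88))]
board near [[0.3848, -0.1592], [0.4277, 0.2291]] dirang -6.31
line [[0.4553, 0.1199], [0.5276, 0.1167]] dirang -92.55
side bottom [[0.4881, -0.1152], [0.4924, 0.0191]] dirang -1.84
side top [[0.4925, -0.1136], [0.495, 0.0107]] dirang -1.15
```

>>> {"fn": "jog_arm", "kwargs": {"steps": [[[0,-0.14,0.316,0.0,0,0,0],[0,-0.14,0.316,0.2,0,0,0],[0,-0.14,0.316,0.4,0,0,0],[0,-0.14,0.316,0.6,0,0,0],[0,-0.14,0.316,0.8,0,0,0],[0,-0.14,0.316,0.96,0,0,0],[0,-0.14,0.316,0.96,0,0,0]]]}}

```text
t: 2.55
eef_pos: [0.4585, -0.05, 0.0563]
ee_rot: [-3.138, -0.011, 3.073]
force: [-1.1, -0.7, 1.0]
width: 0.0875
gripper_force: 0.0
```

Run:
```python
from h import *
f=vision.grab_frame("top"); im=f["color"].astype(float)
# strip: bluish gray => b-r large vs wood; near edge per column, subpixel
br=im[:,:,2]-im[:,:,0]
pts=[]
for c in range(200,302,2):
    col=br[125:165,c]; 
    # last crossing from strip (high) to wood (low)
    i=int(np.argmax(col[5:25]))+5
    hi=col[i]; 
    for r in range(i,38):
        th=(hi-50)/2 if False else -12
        if col[r]>=th>col[r+1]:
            pts.append((c,125+r+(col[r]-th)/(col[r]-col[r+1])));break
P=ray(f,pts,.032)[:,:2]; a=np.polyfit(P[:,1],P[:,0],1)
r=P[:,0]-np.polyval(a,P[:,1]); k=abs(r)<.002; a=np.polyfit(P[k,1],P[k,0],1)
print(len(pts),k.sum(),"x = %.4f y + %.4f"%tuple(a),"yaw",-np.arctan(a[0]),"x at -.05",np.polyval(a,-.05), br[132:150,240])
```

```text
51 51 x = 0.0634 y + 0.6311 yaw -0.06333721954105528 x at -.05 0.6278846107377141 [-83. -69. -28.  -5.  -5.  -5.  -6.  -6.  -3.  -3.  -3. -41. -75. -84.
 -86. -86. -85. -80.]
```

>>> {"fn": "jog_arm", "kwargs": {"steps": [[[0,0,0,0.05,0,0,0],[0,0,0,0.1,0,0,0],[0,0,0,0.1,0,0,0],[0,0,0,0.1,0,0,0]]]}}

```text
t: 3.0
eef_pos: [0.465, -0.0477, 0.0388]
ee_rot: [3.141, 0.003, 3.076]
force: [0.8, -0.2, 0.3]
width: 0.0874
gripper_force: 0.0
```

>>> {"fn": "jog_arm", "kwargs": {"steps": [[[0,-0.01,0,0.02,0,0,0],[0,-0.02,0,0.024,0,0,0],[0,-0.03,0,0.024,0,0,0],[0,-0.036,0,0.024,0,0,0],[0,-0.042,0,0.024,0,0,0],[0,-0.048,0,0.024,0,0,0],[0,-0.054,0,0.024,0,0,0],[0,-0.06,0,0.024,0,0,0]]]}}

```text
t: 3.8
eef_pos: [0.4778, -0.0487, 0.0303]
ee_rot: [-3.141, -0.001, 3.076]
force: [-2.7, 2.1, -0.4]
width: 0.0873
gripper_force: 1.3
```

>>> {"fn": "jog_arm", "kwargs": {"steps": [[[0,-0.006,0,0,0,0,0],[0,-0.012,0,0,0,0,0],[0,-0.018,0,0,0,0,0],[0,-0.024,0,0,0,0,0],[0,-0.03,0,0,0,0,0],[0,-0.036,0,0,0,0,0],[0,-0.042,0,0,0,0,0],[0,-0.048,0,0,0,0,0]]]}}

```text
t: 4.6
eef_pos: [0.4896, -0.0498, 0.0304]
ee_rot: [-3.141, -0.002, 3.076]
force: [-4.5, 0.5, 1.9]
width: 0.0877
gripper_force: 2.5
```

>>> {"fn": "jog_arm", "kwargs": {"steps": [[[0,-0.006,0,0,0,0,0],[0,-0.012,0,0,0,0,0],[0,-0.018,0,0,0,0,0],[0,-0.024,0,0,0,0,0],[0,-0.03,0,0,0,0,0],[0,-0.036,0,0,0,0,0],[0,-0.042,0,0,0,0,0],[0,-0.048,0,0,0,0,0]]]}}

```text
t: 5.4
eef_pos: [0.5015, -0.0506, 0.0304]
ee_rot: [-3.141, -0.002, 3.076]
force: [-5.4, 0.2, 1.5]
width: 0.0877
gripper_force: 2.6
```

Run:
```python
from h import *
f=vision.grab_frame("top"); im=f["color"][:,:,::-1]
cv2.imwrite("pics/t2.png",cv2.resize(im[105:225,165:325],None,fx=5,fy=5,interpolation=cv2.INTER_CUBIC))
```

```text
(no output)
```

View pics/t2.png

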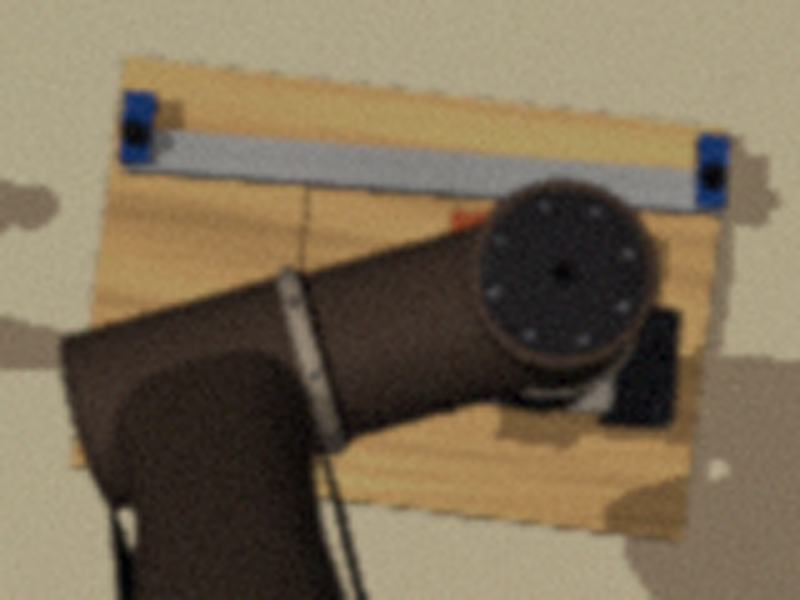

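The plaque's corner at crop (453,212) is moving with the fingers, with roughly 13 mm to the strip edge at (453,193). Sliding force is about 5 N.

>>> {"fn": "jog_arm", "kwargs": {"steps": [[[0,-0.006,0,0,0,0,0],[0,-0.012,0,0,0,0,0],[0,-0.018,0,0,0,0,0],[0,-0.023,0,0,0,0,0],[0,-0.027,0,0,0,0,0],[0,-0.03,0,0,0,0,0]]]}}

```text
t: 6.05
eef_pos: [0.51, -0.0507, 0.0304]
ee_rot: [-3.142, -0.0, 3.076]
force: [-3.5, 0.5, -0.9]
width: 0.0872
gripper_force: 1.7
```

>>> {"fn": "jog_arm", "kwargs": {"steps": [[[0,-0.002,0,0,0,0,0],[0,-0.004,0,0,0,0,0],[0,-0.006,0,0,0,0,0]]]}}

```text
t: 6.35
eef_pos: [0.5115, -0.0508, 0.0305]
ee_rot: [3.142, 0.0, 3.076]
force: [-2.9, 0.5, -2.1]
width: 0.0877
gripper_force: 1.5
```

>>> {"fn": "jog_arm", "kwargs": {"steps": [[[0,-0.002,0,0,0,0,0],[0,-0.004,0,0,0,0,0]]]}}

```text
t: 6.55
eef_pos: [0.5125, -0.0508, 0.0306]
ee_rot: [3.142, 0.0, 3.077]
force: [-3.6, -0.6, -2.3]
width: 0.0876
gripper_force: 1.5
```

>>> {"fn": "jog_arm", "kwargs": {"steps": [[[0,-0.002,0,0,0,0,0],[0,-0.004,0,0,0,0,0],[0,-0.006,0,0,0,0,0]]]}}

```text
t: 6.85
eef_pos: [0.5139, -0.051, 0.0306]
ee_rot: [3.142, 0.0, 3.076]
force: [-3.1, 0.4, -1.3]
width: 0.0873
gripper_force: 1.5
```

>>> {"fn": "jog_arm", "kwargs": {"steps": [[[0,-0.002,0,0,0,0,0],[0,-0.004,0,0,0,0,0]]]}}

```text
t: 7.05
eef_pos: [0.5149, -0.051, 0.0306]
ee_rot: [3.142, -0.0, 3.076]
force: [-2.9, -0.1, -2.0]
width: 0.0877
gripper_force: 1.5
```

>>> {"fn": "jog_arm", "kwargs": {"steps": [[[0,-0.002,0,0,0,0,0],[0,-0.004,0,0,0,0,0]]]}}

```text
t: 7.25
eef_pos: [0.5159, -0.0511, 0.0306]
ee_rot: [-3.142, -0.0, 3.076]
force: [-2.6, 0.7, -2.6]
width: 0.0875
gripper_force: 1.5
```

>>> {"fn": "jog_arm", "kwargs": {"steps": [[[0,-0.002,0,0,0,0,0],[0,-0.004,0,0,0,0,0]]]}}

```text
t: 7.45
eef_pos: [0.5164, -0.0512, 0.0305]
ee_rot: [-3.141, -0.001, 3.076]
force: [-5.2, 2.3, 2.2]
width: 0.0875
gripper_force: 3.3
```

>>> {"fn": "jog_arm", "kwargs": {"steps": [[[0,-0.002,0,0,0,0,0],[0,-0.004,0,0,0,0,0]]]}}

```text
t: 7.65
eef_pos: [0.5165, -0.0512, 0.0306]
ee_rot: [-3.141, -0.002, 3.076]
force: [-10.0, 4.4, 6.7]
width: 0.0875
gripper_force: 5.2
```

>>> {"fn": "jog_arm", "kwargs": {"steps": [[[0,-0.002,0,0,0,0,0],[0,-0.004,0,0,0,0,0]]]}}

```text
t: 7.85
eef_pos: [0.5166, -0.0513, 0.0306]
ee_rot: [-3.141, -0.004, 3.077]
force: [-13.7, 5.8, 8.3]
width: 0.0876
gripper_force: 6.8
```

Contact at x 0.5165, and the force is rising. I'll hold it lightly, then back off.

>>> {"fn": "jog_arm", "kwargs": {"steps": [[[0,0,0,0,0,0,0],[0,0.002,0,0,0,0,0],[0,0.002,0,0,0,0,0],[0,0.002,0,0,0,0,0]]]}}

```text
t: 8.25
eef_pos: [0.5165, -0.0513, 0.0305]
ee_rot: [-3.141, -0.003, 3.077]
force: [-10.2, 3.6, 5.8]
width: 0.0875
gripper_force: 5.2
```

Run:
```python
from station import arm
for k in("force","moment","ee_rot"): print(k,arm.get_state()[k])
```

```text
force [-10.1685739    3.56488478   5.82307252]
moment [1.39666514 3.62377478 0.28506803]
ee_rot [-3.14117331e+00 -3.03945150e-03  3.07657666e+00]
```

>>> {"fn": "jog_arm", "kwargs": {"steps": [[[0,0.02,0,0,0,0,0],[0,0.06,0,0,0,0,0],[0,0.1,0,0,0,0,0],[0,0.1,0,-0.2,0,0,0],[0,0.1,0,-0.4,0,0,0],[0,0.1,0,-0.5,0,0,0],[0,0.1,0,-0.5,0,0,0]]]}}

```text
t: 8.95
eef_pos: [0.4958, -0.0491, 0.1602]
ee_rot: [3.139, 0.009, 3.077]
force: [-0.1, -0.5, 0.0]
width: 0.0877
gripper_force: 0.0
```

Run:
```python
from station import arm
print(arm.get_state()["q"],arm.get_state()["eef_pos"])
```

```text
[ 2.97321880e-01  1.18299303e-01 -4.72303693e-01  1.31453334e-03
 -9.71082413e-01 -1.93316888e+00] [ 0.49579862 -0.04911555  0.16021841]
```

>>> {"fn": "jog_arm", "kwargs": {"steps": [[[110,-0.1,-0.13,0,0,0,-1],[110,-0.2,-0.26,0,0,0,-1],[110,-0.29,-0.387,0,0,0,-1],[110,-0.29,-0.387,0,0,0,-1],[110,-0.29,-0.387,0,0,0,-1],[110,-0.29,-0.387,0,0,0,-1]]]}}

```text
t: 9.55
eef_pos: [0.5589, -0.1513, 0.1546]
ee_rot: [3.141, -0.001, -2.417]
force: [0.5, -0.0, -0.0]
width: 0.0508
gripper_force: 0.0
```

>>> {"fn": "jog_arm", "kwargs": {"steps": [[[110,0,0,0,0,0,-1],[110,0,0,0,0,0,-1],[110,0,0,0,0,0,-1],[110,0,0,0,0,0,-1],[110,0,0,0,0,0,-1],[110,0,0,0,0,0,-1],[110,0,0,0,0,0,-1]]]}}

```text
t: 10.25
eef_pos: [0.559, -0.1507, 0.1551]
ee_rot: [3.141, 0.0, -1.636]
force: [-0.2, 0.4, 0.5]
width: 0.0501
gripper_force: 0.0
```

Run:
```python
from h import *
s=arm.get_state(); print(s["eef_pos"],s["ee_rot"],s["width"])
f=vision.grab_frame("top"); im=f["color"][:,:,::-1]
cv2.imwrite("pics/t3.png",cv2.resize(im[105:225,165:325],None,fx=5,fy=5,interpolation=cv2.INTER_CUBIC))
```

```text
[ 0.5589697  -0.15073269  0.15507085] [ 3.14134263e+00  4.32667266e-05 -1.63560656e+00] 0.050134384444801616
```

View pics/t3.png

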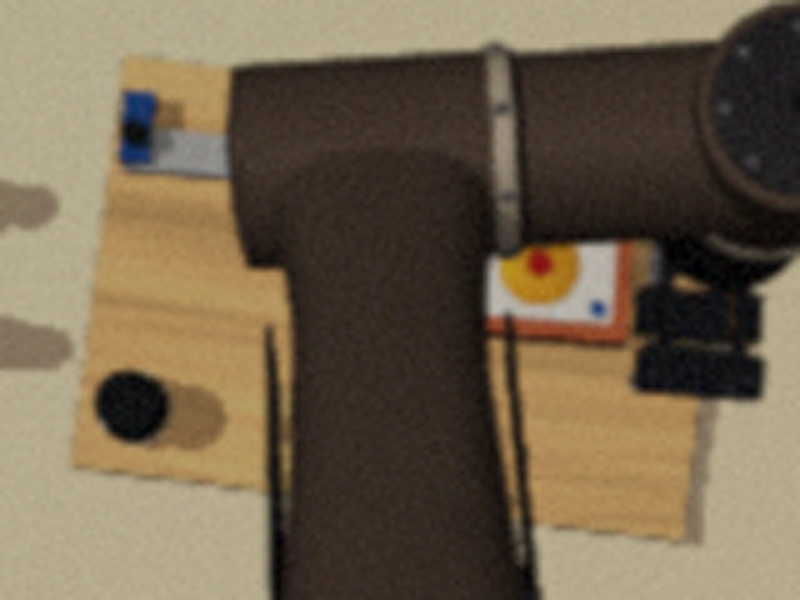

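The plaque is flush with the strip, its -y end at crop col ≈628, just ahead of the tool. I'll descend behind it.

>>> {"fn": "jog_arm", "kwargs": {"steps": [[[110,0.024,0,0.1,0,0,0],[110,0.024,0,0.25,0,0,0],[110,0.024,0,0.4,0,0,0],[110,0.024,0,0.468,0,0,0],[110,0.024,0,0.468,0,0,0],[110,0.024,0,0.468,0,0,0]]]}}

```text
t: 10.9
eef_pos: [0.5593, -0.1569, 0.0388]
ee_rot: [3.141, -0.0, -1.636]
force: [0.8, 0.6, 0.8]
width: 0.0501
gripper_force: 0.0
```

>>> {"fn": "jog_arm", "kwargs": {"steps": [[[110,-0.008,0,0,0,0,0],[110,-0.016,0,0,0,0,0],[110,-0.024,0,0,0,0,0],[110,-0.032,0,0,0,0,0],[110,-0.04,0,0,0,0,0],[110,-0.048,0,0,0,0,0],[110,-0.056,0,0,0,0,0]]]}}

```text
t: 11.6
eef_pos: [0.56, -0.1427, 0.0386]
ee_rot: [-3.142, 0.0, -1.636]
force: [-0.4, -0.1, -0.3]
width: 0.0499
gripper_force: 0.0
```

>>> {"fn": "jog_arm", "kwargs": {"steps": [[[110,-0.006,0,0,0,0,0],[110,-0.012,0,0,0,0,0],[110,-0.018,0,0,0,0,0],[110,-0.024,0,0,0,0,0],[110,-0.03,0,0,0,0,0],[110,-0.036,0,0,0,0,0],[110,-0.042,0,0,0,0,0],[110,-0.048,0,0,0,0,0]]]}}

```text
t: 12.4
eef_pos: [0.5606, -0.1312, 0.0386]
ee_rot: [3.141, -0.0, -1.636]
force: [-0.5, -4.4, 0.9]
width: 0.0496
gripper_force: 2.0
```

>>> {"fn": "jog_arm", "kwargs": {"steps": [[[110,-0.008,0,0,0,0,0],[110,-0.016,0,0,0,0,0],[110,-0.024,0,0,0,0,0],[110,-0.032,0,0,0,0,0],[110,-0.04,0,0,0,0,0],[110,-0.048,0,0,0,0,0],[110,-0.056,0,0,0,0,0],[110,-0.064,0,0,0,0,0]]]}}

```text
t: 13.2
eef_pos: [0.5617, -0.1148, 0.0385]
ee_rot: [3.141, -0.0, -1.636]
force: [-0.8, -3.5, 0.4]
width: 0.0499
gripper_force: 2.2
```

>>> {"fn": "jog_arm", "kwargs": {"steps": [[[110,-0.008,0,0,0,0,0],[110,-0.016,0,0,0,0,0],[110,-0.024,0,0,0,0,0],[110,-0.032,0,0,0,0,0],[110,-0.04,0,0,0,0,0],[110,-0.048,0,0,0,0,0],[110,-0.056,0,0,0,0,0],[110,-0.064,0,0,0,0,0]]]}}

```text
t: 14.0
eef_pos: [0.5628, -0.0988, 0.0385]
ee_rot: [3.141, -0.0, -1.636]
force: [-0.7, -5.2, 0.9]
width: 0.0497
gripper_force: 2.3
```

>>> {"fn": "jog_arm", "kwargs": {"steps": [[[110,-0.008,0,0,0,0,0],[110,-0.016,0,0,0,0,0],[110,-0.024,0,0,0,0,0],[110,-0.032,0,0,0,0,0],[110,-0.04,0,0,0,0,0],[110,-0.048,0,0,0,0,0],[110,-0.056,0,0,0,0,0],[110,-0.064,0,0,0,0,0]]]}}

```text
t: 14.8
eef_pos: [0.5639, -0.0829, 0.0386]
ee_rot: [3.142, 0.0, -1.636]
force: [-1.0, -4.8, 0.4]
width: 0.0496
gripper_force: 2.4
```

>>> {"fn": "jog_arm", "kwargs": {"steps": [[[110,-0.008,0,0,0,0,0],[110,-0.016,0,0,0,0,0],[110,-0.024,0,0,0,0,0],[110,-0.032,0,0,0,0,0],[110,-0.04,0,0,0,0,0],[110,-0.048,0,0,0,0,0],[110,-0.056,0,0,0,0,0],[110,-0.064,0,0,0,0,0]]]}}

```text
t: 15.6
eef_pos: [0.5649, -0.0669, 0.0385]
ee_rot: [3.141, -0.0, -1.636]
force: [-0.9, -5.2, 0.2]
width: 0.0494
gripper_force: 2.4
```

>>> {"fn": "jog_arm", "kwargs": {"steps": [[[110,-0.008,0,0,0,0,0],[110,-0.016,0,0,0,0,0],[110,-0.024,0,0,0,0,0],[110,-0.032,0,0,0,0,0],[110,-0.04,0,0,0,0,0],[110,-0.044,0,0,0,0,0],[110,-0.044,0,0,0,0,0]]]}}

```text
t: 16.3
eef_pos: [0.5656, -0.0558, 0.0385]
ee_rot: [3.142, 0.0, -1.636]
force: [-0.9, -2.5, 1.0]
width: 0.0498
gripper_force: 1.4
```

>>> {"fn": "jog_arm", "kwargs": {"steps": [[[110,0.02,0,0,0,0,0],[110,0.05,0,0,0,0,0],[110,0.05,0,-0.2,0,0,0],[110,0.05,0,-0.4,0,0,0],[110,0.0,0,-0.6,0,0,0],[110,-0.15,0,-0.8,0,0,0],[110,-0.3,0,-0.9,0,0,0],[110,-0.45,0,-0.9,0,0,0]]]}}

```text
t: 17.1
eef_pos: [0.5753, 0.0571, 0.2691]
ee_rot: [-3.133, 0.004, -1.637]
force: [0.7, 0.3, 0.5]
width: 0.0498
gripper_force: 0.0
```

>>> {"fn": "jog_arm", "kwargs": {"steps": [[[110,-0.2,0,0,0,0,0],[110,-0.4,0,0,0,0,0],[110,-0.6,0,0,0,0,0],[110,-0.66,0,0,0,0,0],[110,-0.66,0,0,0,0,0],[110,-0.66,0,0,0,0,0]]]}}

```text
t: 17.7
eef_pos: [0.5838, 0.2205, 0.2634]
ee_rot: [3.141, 0.0, -1.636]
force: [-0.3, -0.4, 0.5]
width: 0.0498
gripper_force: 0.0
```

Run:
```python
from h import *
s=arm.get_state(); print(s["eef_pos"],s["ee_rot"])
f=vision.grab_frame("wrist"); cv2.imwrite("pics/w2.png",f["color"][:,:,::-1])
import pickle; pickle.dump(f,open("w2.pkl","wb"))
```

```text
[0.58375535 0.22053958 0.26339571] [ 3.14137322e+00  2.55323172e-05 -1.63553166e+00]
```

View pics/w2.png

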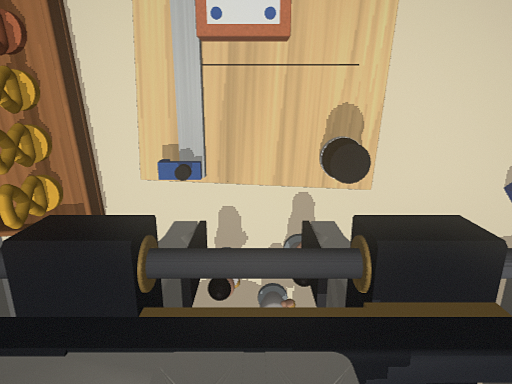

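The wrist view is clear: the plaque's leading edge is at row ≈38 (cols 197–290), the line at row ≈65, and the strip face at col ≈203. The side is flush with the strip.

```bash
cat > m.py <<'E'
from h import *
import sys
def measure(f,u,n):
    im=f["color"].astype(float)
    def edge(c,r0,r1,ch,sign): # strongest gradient, sub-pixel
        g=sign*np.gradient(im[r0:r1,c-1:c+2,:].mean(1)[:,ch]); i=int(np.argmax(g)); i=min(max(i,1),len(g)-2)
        d=g[i-1]-2*g[i]+g[i+1]; return r0+i+(0.5*(g[i-1]-g[i+1])/d if d else 0)
    return im,edge
E
python3 - <<'E'
from m import *
import pickle
f=pickle.load(open("w2.pkl","rb")); im,edge=measure(f,0,0)
print(im[28:48,245].astype(int).tolist())
cols=range(215,285,5)
e=[(c,edge(c,32,48,2,1)) for c in cols]
L=[]
for c in range(215,350,5):
    col=255-im[58:72,c-1:c+2].mean((1,2)); w=np.clip(col-np.median(col)-10,0,None); L.append((c,58+(w*np.arange(14)).sum()/w.sum()))
lp=ray(f,L,.018)[:,:2]; a=np.polyfit(lp[:,0],lp[:,1],1); print("line y=%.4f x+%.4f"%tuple(a))
for z in(.018,.05):
    p=ray(f,e,z)[:,:2]; b=np.polyfit(p[:,0],p[:,1],1); print("z",z,"edge slope %.4f"%b[0],"dist to line mm",1e3*(np.polyval(a,p[:,0])-p[:,1]).mean()*np.cos(a[0]))
# strip and plaque side
print(np.array([[edge(c,32,48,2,1)] for c in cols]).ravel().round(2))
rows=[2,6,10,14,18,22,26,30,34]
print(im[20,192:206].astype(int).tolist())
E
```

```text
[[174, 109, 79], [177, 110, 79], [178, 110, 78], [180, 110, 79], [180, 110, 80], [180, 110, 79], [177, 109, 77], [167, 102, 73], [127, 82, 60], [104, 70, 52], [109, 73, 54], [106, 68, 53], [108, 73, 54], [162, 126, 89], [206, 175, 124], [200, 168, 119], [200, 168, 120], [200, 170, 121], [198, 166, 119], [200, 165, 118]]
line y=-0.0648 x+0.1494
z 0.018 edge slope -0.0649 dist to line mm 25.390633399114215
z 0.05 edge slope -0.0649 dist to line mm 20.201126174881143
[40.93 40.95 40.94 40.93 40.93 40.95 40.92 40.93 40.94 40.96 40.96 40.94
 40.92 40.93]
[[170, 172, 170], [169, 173, 168], [176, 182, 179], [145, 143, 137], [156, 104, 82], [177, 105, 74], [180, 112, 81], [176, 109, 82], [173, 107, 77], [173, 108, 78], [174, 108, 77], [175, 109, 80], [173, 107, 78], [174, 103, 73]]
```

>>> {"fn": "jog_arm", "kwargs": {"steps": [[[110,0.2,0,0,0,0,0],[110,0.4,0,0,0,0,0],[110,0.6,0,0,0,0,0],[110,0.8,0,0,0,0,0],[110,0.96,0,0,0,0,0],[110,0.96,0,0,0,0,0]]]}}

```text
t: 18.35
eef_pos: [0.5669, -0.0242, 0.2644]
ee_rot: [-3.141, -0.0, -1.642]
force: [-0.7, -1.0, -0.0]
width: 0.0495
gripper_force: 0.0
```

>>> {"fn": "jog_arm", "kwargs": {"steps": [[[110,0.2,0,0,0,0,0],[110,0.2,0,0.1,0,0,0],[110,0.2,0,0.3,0,0,0],[110,0.2,0,0.5,0,0,0],[110,0.2,0,0.7,0,0,0],[110,0.2,0,0.85,0,0,0],[110,0.2,0,0.9,0,0,0],[110,0.2,0,0.9,0,0,0]]]}}

```text
t: 19.15
eef_pos: [0.5638, -0.0693, 0.0375]
ee_rot: [3.139, -0.001, -1.637]
force: [-0.5, -0.4, 0.4]
width: 0.0498
gripper_force: 0.0
```

>>> {"fn": "jog_arm", "kwargs": {"steps": [[[110,-0.012,0,0,0,0,0],[110,-0.024,0,0,0,0,0],[110,-0.036,0,0,0,0,0],[110,-0.046,0,0,0,0,0],[110,-0.052,0,0,0,0,0],[110,-0.058,0,0,0,0,0],[110,-0.064,0,0,0,0,0],[110,-0.07,0,0,0,0,0]]]}}

```text
t: 19.95
eef_pos: [0.5663, -0.0519, 0.0395]
ee_rot: [-3.141, -0.001, -1.636]
force: [-0.6, -6.9, 4.8]
width: 0.0496
gripper_force: 3.4
```

>>> {"fn": "jog_arm", "kwargs": {"steps": [[[110,-0.008,0,0,0,0,0],[110,-0.016,0,0,0,0,0],[110,-0.024,0,0,0,0,0],[110,-0.032,0,0,0,0,0],[110,-0.04,0,0,0,0,0],[110,-0.048,0,0,0,0,0],[110,-0.054,0,0,0,0,0],[110,-0.06,0,0,0,0,0]]]}}

```text
t: 20.75
eef_pos: [0.5672, -0.037, 0.0395]
ee_rot: [-3.141, -0.001, -1.636]
force: [-0.4, -6.8, 5.0]
width: 0.0496
gripper_force: 3.4
```

>>> {"fn": "jog_arm", "kwargs": {"steps": [[[110,-0.004,0,0,0,0,0],[110,-0.008,0,0,0,0,0],[110,-0.01,0,0,0,0,0],[110,-0.01,0,0,0,0,0],[110,-0.01,0,0,0,0,0]]]}}

```text
t: 21.25
eef_pos: [0.5674, -0.0345, 0.0394]
ee_rot: [-3.141, -0.001, -1.636]
force: [-1.1, -6.4, 4.3]
width: 0.0497
gripper_force: 3.0
```

>>> {"fn": "jog_arm", "kwargs": {"steps": [[[110,-0.004,0,0,0,0,0],[110,-0.008,0,0,0,0,0],[110,-0.011,0,0,0,0,0],[110,-0.013,0,0,0,0,0],[110,-0.013,0,0,0,0,0],[110,-0.013,0,0,0,0,0]]]}}

```text
t: 21.85
eef_pos: [0.5676, -0.0312, 0.0394]
ee_rot: [-3.141, -0.001, -1.636]
force: [-1.1, -6.2, 5.2]
width: 0.0498
gripper_force: 2.9
```

>>> {"fn": "jog_arm", "kwargs": {"steps": [[[110,0.01,0,0,0,0,0],[110,0.05,0,0,0,0,0],[110,0.05,0,-0.2,0,0,0],[110,0.05,0,-0.4,0,0,0],[110,0.0,0,-0.6,0,0,0],[110,-0.15,0,-0.8,0,0,0],[110,-0.3,0,-0.9,0,0,0],[110,-0.45,0,-0.9,0,0,0]]]}}

```text
t: 22.65
eef_pos: [0.5764, 0.0826, 0.2687]
ee_rot: [-3.135, 0.003, -1.637]
force: [1.0, 0.6, -0.6]
width: 0.0496
gripper_force: 0.0
```

>>> {"fn": "jog_arm", "kwargs": {"steps": [[[110,-0.2,0,0,0,0,0],[110,-0.4,0,0,0,0,0],[110,-0.6,0,0,0,0,0],[110,-0.66,0,0,0,0,0],[110,-0.66,0,0,0,0,0],[110,-0.66,0,0,0,0,0]]]}}

```text
t: 23.25
eef_pos: [0.5852, 0.246, 0.2631]
ee_rot: [3.141, -0.001, -1.635]
force: [0.1, -0.7, -0.5]
width: 0.0498
gripper_force: 0.0
```

Run:
```python
from h import *
s=arm.get_state(); print(s["eef_pos"],s["ee_rot"])
f=vision.grab_frame("wrist"); im=f["color"]; cv2.imwrite("pics/w3.png",cv2.resize(im[:200,120:400,::-1],None,fx=2.8,fy=2.8,interpolation=cv2.INTER_NEAREST))
import pickle; pickle.dump(f,open("w3.pkl","wb"))
```

```text
[0.58522388 0.24599925 0.26312024] [ 3.14081105e+00 -6.09858144e-04 -1.63544300e+00]
```

View pics/w3.png

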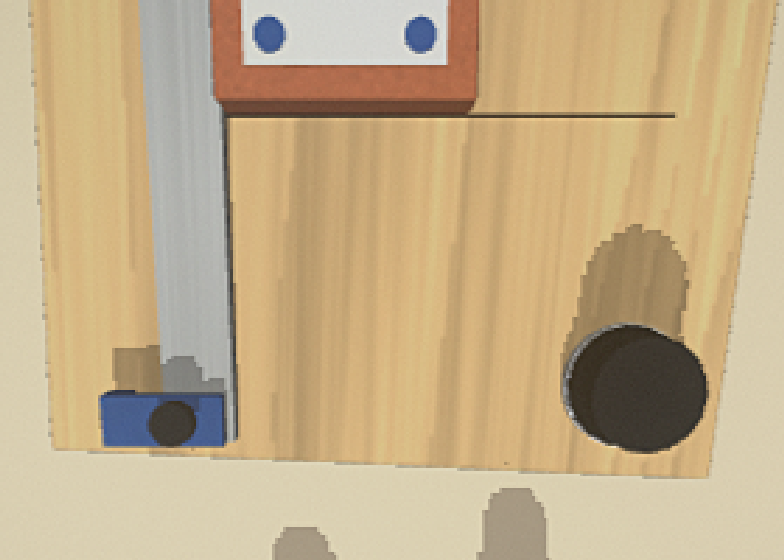

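The crop shows the leading face's foot at crop row ≈113, right on the line at row ≈115. The side is tight to the strip at crop col ≈226. I'll put numbers on the remaining gap.

Run:
```python
from h import *
import pickle
f=pickle.load(open("w3.pkl","rb")); im=f["color"].astype(int)
for c in(220,250,280): print(c,[im[r,c].sum()//3 for r in range(32,48)])
print(320,[im[r,320].sum()//3 for r in range(32,48)])
L=[]
for c in range(295,358,4):
    col=255-f["color"][34:48,c-1:c+2].astype(float).mean((1,2)); w=np.clip(col-np.median(col)-12,0,None); L.append((c,34+(w*np.arange(14)).sum()/w.sum()))
lp=ray(f,L,.018); a=np.polyfit(lp[:,0],lp[:,1],1); print("line",a.round(4),np.mean([l[1] for l in L]))
for r in (38.5,39,39.5,40,40.5): 
    p=ray(f,[[250,r]],.018)[0]; print(r,"short of line mm",1e3*(np.polyval(a,p[0])-p[1]))
# top-of-edge row -> plaque edge
p=ray(f,[[250,36]],.05)[0]; print("top edge row36",1e3*(np.polyval(a,p[0])-p[1]))
# strip face top edge (z .032): rows 60..140
S=[]
for r in range(60,140,4):
    g=im[r,195:212,2]-im[r,195:212,0]; S.append((r,g.tolist())) if r in(60,100) else None
print(S); print("side rows",[im[38,c].tolist() for c in range(196,206)],[im[38,c].tolist() for c in range(284,294)])
```

```text
220 [np.int64(118), np.int64(122), np.int64(119), np.int64(97), np.int64(76), np.int64(79), np.int64(82), np.int64(79), np.int64(62), np.int64(69), np.int64(182), np.int64(169), np.int64(163), np.int64(165), np.int64(167), np.int64(163)]
250 [np.int64(120), np.int64(122), np.int64(117), np.int64(98), np.int64(76), np.int64(79), np.int64(79), np.int64(81), np.int64(60), np.int64(66), np.int64(172), np.int64(161), np.int64(160), np.int64(161), np.int64(161), np.int64(158)]
280 [np.int64(117), np.int64(119), np.int64(121), np.int64(100), np.int64(74), np.int64(78), np.int64(78), np.int64(76), np.int64(61), np.int64(69), np.int64(190), np.int64(174), np.int64(172), np.int64(170), np.int64(171), np.int64(169)]
320 [np.int64(172), np.int64(173), np.int64(172), np.int64(174), np.int64(174), np.int64(173), np.int64(177), np.int64(177), np.int64(129), np.int64(61), np.int64(188), np.int64(175), np.int64(173), np.int64(173), np.int64(174), np.int64(175)]
line [-0.0647  0.1491] 40.758895245845935
38.5 short of line mm 2.4119602001417273
39 short of line mm 1.879562472033386
39.5 short of line mm 1.346766442879871
40 short of line mm 0.8135716655444658
40.5 short of line mm 0.27997769222073976
top edge row36 -0.5692193672250379
[(60, [-2, -3, -2, -1, -3, -3, -35, -79, -86, -84, -84, -85, -85, -84, -87, -87, -84]), (100, [-2, -2, -4, -3, -4, -3, -3, -14, -73, -88, -87, -88, -87, -88, -87, -85, -84])]
side rows [[179, 180, 178], [183, 187, 185], [148, 155, 152], [109, 92, 84], [106, 68, 51], [110, 73, 57], [109, 75, 57], [109, 74, 56], [109, 75, 56], [109, 72, 56]] [[109, 69, 50], [110, 73, 51], [106, 67, 46], [104, 66, 46], [157, 125, 89], [201, 168, 118], [207, 174, 122], [201, 169, 119], [203, 169, 120], [203, 169, 120]]
```

Run:
```python
from h import *
import pickle
f=pickle.load(open("w3.pkl","rb")); im=f["color"].astype(float); q=im[:,:,2]-im[:,:,0]
S=[]
for r in range(50,125,3):
    g=q[r,192:215]; i=np.where((g[:-1]>-42)&(g[1:]<=-42))[0][-1]; S.append((192+i+(g[i]+42)/(g[i]-g[i+1]),r))
p=ray(f,S,.032); a=np.polyfit(p[:,1],p[:,0],1); print("strip x=%.4f y+%.4f"%tuple(a), (p[:,0]-np.polyval(a,p[:,1])).std())
side=ray(f,[[ (lambda g,i:280+i+.5)(0,int(np.argmax(im[r,280:305].sum(1)>0)) ),r] for r in ()] or [[288,38.5]],.024)[0]  # near side corner
print("near side to strip (should be 100) mm",1e3*(np.polyval(a,side[1])-side[0])*np.cos(a[0]))
# near top edge slope
T=[]
for r in range(2,34,2):
    g=np.abs(np.gradient(im[r,282:300,2])); T.append((282+int(np.argmax(g)),r))
t=ray(f,T,.05); b=np.polyfit(t[:,1],t[:,0],1); print("side slope",b[0],"gap at z.05 edge",1e3*(np.polyval(a,t[:,1])-t[:,0]).mean())
```

```text
strip x=0.0671 y+0.6278 8.98627985650833e-05
near side to strip (should be 100) mm 98.4412589261849
side slope 0.07426762642676203 gap at z.05 edge 98.34795061119166
```

```bash
python3 -c "
from station import arm
print(arm.job_done())"
```

```text
the job is handed in; nothing more can be done
None
```

The job is handed in: I pressed the plaque square against the straightedge, then pushed it along; the last wrist picture shows it flush within about 1.5 mm, its leading edge about 0.7 mm short of the line's centre and the arm clear; no verdict was returned.

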